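# Line up the inked stamp over the scrapbook label

### The arm

A 7-joint arm with a two-finger parallel gripper is mounted at the origin on the work surface. World frame = base frame: x ahead of the robot, y to its left, z up, the work surface at z = 0. Lengths are in m, angles in degrees, forces in N, time in s.
With the tool pointing down it reaches from about 0.425 to 0.875 m from the base axis. Payload 4.7 kg.
Tool frame: the origin (TCP) lies between the finger pads; the fingertips stand env.finger_overhang ahead of it and the grasp point (between the pads) lies 5 mm behind it (env.finger_overhang is the distance from the TCP to the fingertips, in m); z points along the fingers, y is the line along which they close (so a half turn about z gives the same grasp; the last joint's range is limited). The gripper opens to 87 mm and grips with 3 to 60 N. Pads are 19 mm wide; open, the fingers measure 117 mm over their backs; the gripper's body (75 mm by 190 mm) begins 51 mm behind the grasp point.
Start: joints at [-68.463, 18.392, -4.016, 83.108, 1.295, 78.541, -3.26], TCP at [0.23, 0.608, 0.237] pointing down, gripper open.
Joint ranges: [-163.93, 163.93], [-17.29, 119.83], [-79.2, 71.16], [3.27, 140.29], [-89.18, 269.18], [5.43, 117.66], [-154.24, 154.24]. Speed limits (degrees/s): [147.25, 147.25, 180, 180, 180, 180, 180].

### API

Orientations are given as [roll, pitch, yaw] about the fixed x, y, z axes, in that order (R = Rz(yaw) Ry(pitch) Rx(roll)).
In Python, from cell import telemetry, eyes, env, models gives the robot as it stands. The module is installed in compiled form; this text tells all that it offers.
- The arm moves only by the tool drive_tool, never from a script. Its arguments are lists of equal length, an entry for each row: "angular": the turn, a rotation vector about the tool's x, y, z in rad, a list of three; "delta_pos": the shift along the tool's x, y, z in cm, a list of three; "gripper": the finger opening in cm, from 0 to 8.7. A call has 1 to 20 rows; each row shifts and turns the commanded pose from where the row before left it, along the tool's axes as they then stand; what a row does not reach is not made up. A row lasts 1/10 s, in which the tool goes at most 50 mm and 8.59 degrees, less where a joint would pass 70% of its speed; a pose out of reach is approached as far as the arm can. A call with a gripper value outside its range is refused whole. The fingers move at their own pace and stop on an object; "squeeze" is the grip in N (left out, the last holds). Time passes only in rows, so rows that do not move let the fingers close. It gives the time, the measured TCP pose, the force, the opening and the grip force at its end, in the units of the state.
- telemetry.get_obs(): the state, without advancing time (a new reading comes with each control period).
- eyes.read_camera(name): name is "scene" or "top" or "wrist"; returns a dict with "pixels" (480x640x3 uint8, red, green, blue), "mtx" (3x3 intrinsics, pixels), "D" ([k1, k2, p1, p2, k3] as OpenCV has them; the pictures are not rectified), "origin" and "orientation" of the camera in the world. Camera axes: x right, y down, z forward; pixel columns grow to the right and rows downward; lengths in m; the calibration is good to about 2 mm. A picture is of the moment at which its call begins. There is no depth.
- env.sign_off(): hands the job in; it is judged then, once.
Trained networks look in a picture, given as the dict that the camera call returned (one of the last four; its "shot" number tells which), for a name from the list of things; names that differ only in an ending like _2 or _b are one class to them, and where a whole thing is asked for, a point or a joint stands for the part that bears it (a point fixed in the world has none). Each returns a list of dicts, best first, with "p" (0 to 1); they miss things now and then, are a little off and sometimes report something else, mostly with a low value. They report only what shows in the picture. A call takes as long as a camera call.
- models.search_frame(picture, target): "centre" ([column, row] in pixels, amid what is visible of it).
- models.cut_out(picture, target): "pixels" (480x640 bool, what is visible of it) and "centre" ([column, row] in pixels, amid what is visible of it).
The state is a dict: "time_s": time; "qpos": joint angles; "joint_velocities": joint speeds; "effort": joint torques, N m; "tool_pos": TCP position; "tool_rot": TCP orientation; "force": force on the tool from outside, world axes, zero at the start; "wrist_torque": the same for the moment, N m; "grip_width": finger opening in m; "grasp_force": force on a finger pad.
Only numpy, scipy, OpenCV 4.12 (cv2) and the standard library are available. Lean on these libraries where they do the work, as an engineer would, in place of code of your own. Each camera call takes 0.05 s, during which the arm holds its last target. There are 200 camera calls.

### The job

Take the glue stick that was left standing on the scrapbook's label and set it down gently, upright, in the wooden supply tray, and let go of it. Then pick the inked rubber stamp up off its ink pad, carry it over the things standing on the table without disturbing them, and hold it level about a centimetre above the label, centred and square with its printed border (either way round), ready to press. Finish there, still holding the stamp and keeping still: its wet face must never touch the scrapbook.

Things in the scene. Friction and masses are not known exactly. Their poses are not given: they have to be found in the camera images.
- label (a point): Centre of the label on the scrapbook's cover, on the cover's top face, 20 mm above the table. The label is a cream paper rectangle 100 mm (x) by 64 mm (y) with a thin dark printed border; x is its long axis, z up. The scrapbook is a kraft-covered hardback lying flat, fixed, 210 mm along x, 150 mm along y, 20 mm thick; its centre lies 8 mm from the label centre towards -x, where the dark spine is. It lies on one side of the table, left or right, the ink pad on the other.
- scrapbook: The scrapbook itself (see label); origin at the centre of its underside, on the table.
- stamp_face (a point): Centre of the underside (the inked brown rubber die, 76 mm by 40 mm) of the rubber stamp. x is the stamp's long axis, z up out of its handle.
- stamp: The rubber stamp, about 0.13 kg; origin and axes as stamp_face. A wooden mount 80 mm (x) by 44 mm (y), reaching 22 mm above the face, carries a narrow waist 14 mm thick and above it a bar handle running along x: 80 mm long, 24 mm thick (y), from 36 to 66 mm above the face, edges rounded. It stands face down on the ink pad. It is the same turned end for end.
- stamp_grip (a point): Centre of the stamp's bar handle, 51 mm straight above the centre of its face; same axes. Pinch the handle across its 24 mm thickness (y) from above.
- pad_top (a point): Centre of the felt of the open ink pad, on its top, 13 mm above the table. A fixed flat dark tin 125 mm (x) by 85 mm (y); its lid, 9 mm high, is folded back flat on the table on the -y side.
- glue_center (a point): Centre, half-way up, of the glue stick that stands on the scrapbook's label: a capped cylinder 31 mm in diameter, 112 mm tall, about 60 g, orange cap up; z along it.
- glue: The same glue stick; origin at the centre of its foot.
- tray: Shallow fixed wooden supply tray, 120 mm (x) by 210 mm (y) outside, walls 4 mm thick, rim 16 mm above the table, floor top 4 mm above the table; origin at the centre of its underside. The half with positive y is empty; the spare glue stick stands in the negative y half.
- spare_center (a point): Centre, half-way up, of the spare glue stick (the same kind, 31 by 112 mm) standing in the tray. To be left where it is.
- brushcup_center (a point): A cup of paint brushes standing between scrapbook and ink pad: cup 80 mm across at the top and 100 mm tall, brushes reaching 175 mm above the table; point on its axis 87 mm above its foot. To be left alone.
- pastejar_center (a point): A white paste jar, 70 mm in diameter, 85 mm tall, standing beside the brush cup; point on its axis half-way up. To be left alone.

How it is judged (in metres and radians):
On the way, in this order (a step that is already met when the one before it is completed fails the run):
1. the glue stick stands upright on the tray's floor, let go and at rest (x of glue in the frame of tray between -0.045 and 0.045 m and y of glue in the frame of tray between -0.09 and 0.09 m and height (world z) of glue below 0.008 m and angle between glue's own z axis and vertical below 0.1 rad and linear speed of glue below 0.02 m/s and contact force between glue and the fingers below 0.05 N), for 0.2 s.
2. the stamp is lifted off the ink pad in the fingers (height (world z) of stamp_face above 0.04 m and contact force between stamp and the fingers above 0.5 N), for 0.1 s.
At the end, for the whole second after the job is handed in: The stamp is held still in the fingers, level and parallel to the label within 0.1 rad (either way round), its face 4 to 20 mm above the cover, not touching it, centred on the label within 8 mm each way; the glue stick stands upright on the tray's floor, at rest (x of stamp_face in the frame of label between -0.008 and 0.008 m and y of stamp_face in the frame of label between -0.008 and 0.008 m and z of stamp_face in the frame of label between 0.004 and 0.02 m and angle between the x axis of stamp and the x axis of scrapbook, either way round below 0.1 rad and angle between each of stamp, glue's own z axis and vertical below 0.1 rad and contact force between stamp and the fingers above 0.5 N and contact force between stamp and scrapbook below 0.05 N and linear speed of each of stamp, glue below 0.02 m/s and x of glue in the frame of tray between -0.045 and 0.045 m and y of glue in the frame of tray between -0.09 and 0.09 m and height (world z) of glue below 0.008 m); the arm keeps its last pose, push and grip.
It fails at once if the stamp touches the scrapbook (contact force between stamp and scrapbook above 0.2 N).
It fails at once if the glue stick is tipped over (angle between glue's own z axis and vertical above 0.6 rad).
It fails at once if the glue stick is dropped: faster than 0.45 m/s with no finger on it (contact force between glue and the fingers below 0.02 N and linear speed of glue above 0.45 m/s).
It fails at once if the spare glue stick, the brush cup or the paste jar is shifted more than 20 mm or tipped (distance of any of spare_center, brushcup_center, pastejar_center from where it was at the start of the episode above 0.02 m).
It also fails if it takes over 64 s, if anything falls off the work surface, if the arm or the gripper's body presses on something with over 40 N, if the wrist force passes 120 N, or if a joint passes its speed limit or range.

## Working session

There is one attempt and no reset: what is moved stays moved. The work goes in short steps, Python scripts to look and compute and a tool call to move; the robot and the scene stay as the last step left them, time stands still between calls to the robot, and variables do not carry over. Pictures are saved under pics/ and viewed, at most 10 in all, crops included, and the job is handed in when it is done.

Besides the shell and the picture viewer there is one more tool, called after "Call:" in YAML: its name, and indented under it one key for each argument. drive_tool: Moves the arm, as the interface text tells. Its arguments: {"type":"object","properties":{"angular":{"type":"array","items":{"type":"array","items":{"type":"number"}}},"delta_pos":{"type":"array","items":{"type":"array","items":{"type":"number"}}},"gripper":{"type":"array","items":{"type":"number"}},"squeeze":{"type":"number"}},"required":["angular","delta_pos","gripper"]}

```bash
mkdir -p pics; cat > h.py <<'E'
import numpy as np, cv2
from cell import telemetry, eyes, env, models
from scipy.spatial.transform import Rotation as R
def rot(o):
    o=np.array(o,float)
    return o if o.shape==(3,3) else R.from_euler('xyz',o,degrees=True).as_matrix()
def ray(c,px):
    n=cv2.undistortPoints(np.array([[px]],float),np.array(c['mtx']),np.array(c['D'],float))[0,0]
    d=rot(c['orientation'])@np.array([n[0],n[1],1]); return np.array(c['origin']),d
def at_z(c,px,z):
    o,d=ray(c,px); return o+d*(z-o[2])/d[2]
def proj(c,P):
    Rm=rot(c['orientation']); rv=cv2.Rodrigues(Rm.T)[0]; t=-Rm.T@np.array(c['origin'])
    return cv2.projectPoints(np.array(P,float).reshape(-1,1,3),rv,t,np.array(c['mtx']),np.array(c['D'],float))[0][:,0]
def tri(rs):
    A=np.zeros((3,3));b=np.zeros(3)
    for o,d in rs:
        d=d/np.linalg.norm(d);M=np.eye(3)-np.outer(d,d);A+=M;b+=M@o
    return np.linalg.solve(A,b)
def save(c,n): cv2.imwrite('pics/'+n,c['pixels'][:,:,::-1])
E
python3 - <<'E'
from h import *
o=telemetry.get_obs(); print(o['tool_pos'],o['tool_rot'],o['grip_width'],env.finger_overhang)
for n in ['scene','top']:
    c=eyes.read_camera(n); save(c,n+'0.png'); print(n,c['origin'],c['orientation'],c['mtx'][0])
    for t in ['label','scrapbook','stamp','pad_top','glue','tray','spare_center','brushcup_center','pastejar_center','glue_center','stamp_grip']:
        print(t,[(np.round(x['centre'],1).tolist(),round(x['p'],2)) for x in models.search_frame(c,t)[:3]])
E
```

```text
[0.22995432 0.60739358 0.23545076] [-1.79889579e+02  6.48830356e-03  1.59271094e+02] 0.08733560399954236 0.014
scene [1.35602752 0.35915379 0.6539414 ] [-123.66613889    0.92255668  114.27723096] [521.114094    0.        327.5109347]
label [([215.4, 224.8], 0.62)]
scrapbook [([216.9, 223.0], 0.57)]
stamp [([468.9, 266.7], 0.8)]
pad_top [([464.5, 304.5], 0.57)]
glue [([192.1, 195.1], 0.88), ([216.5, 224.4], 0.58)]
tray [([322.4, 300.6], 0.75)]
spare_center [([279.2, 263.8], 0.56)]
brushcup_center [([325.3, 200.0], 0.56)]
pastejar_center [([375.6, 225.7], 0.72), ([215.6, 224.5], 0.18)]
glue_center [([197.2, 192.4], 0.76)]
stamp_grip [([469.2, 263.2], 0.75)]
top [0.41556964 0.00305619 0.98542495] [-1.69612240e+02 -9.00292575e-02 -9.02598284e+01] [438.51001786   0.         317.01047069]
label [([454.4, 261.0], 0.63)]
scrapbook [([458.0, 260.8], 0.94), ([190.5, 264.3], 0.18)]
stamp [([190.1, 265.3], 0.76), ([200.6, 239.8], 0.37)]
pad_top [([195.2, 238.3], 0.71), ([193.8, 262.8], 0.69)]
glue [([482.1, 245.9], 0.6)]
tray [([306.4, 200.7], 0.7)]
spare_center [([344.4, 191.6], 0.77), ([479.5, 247.9], 0.38)]
brushcup_center [([352.9, 300.8], 0.66)]
pastejar_center [([292.2, 300.2], 0.57)]
glue_center [([351.9, 301.8], 0.18)]
stamp_grip [([191.2, 267.6], 0.94)]
```

View pics/scene0.png

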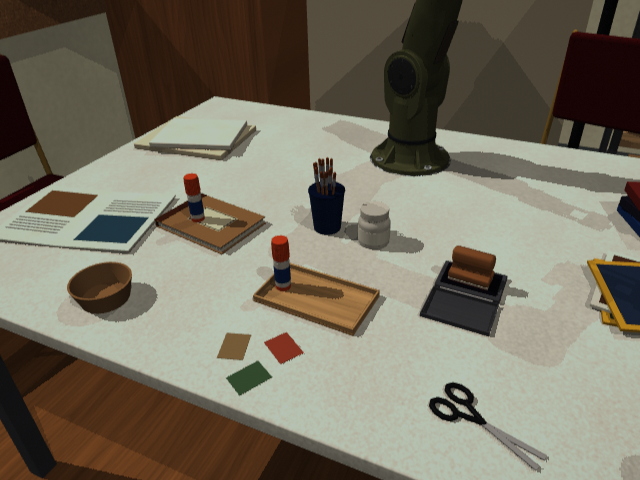

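View pics/top0.png

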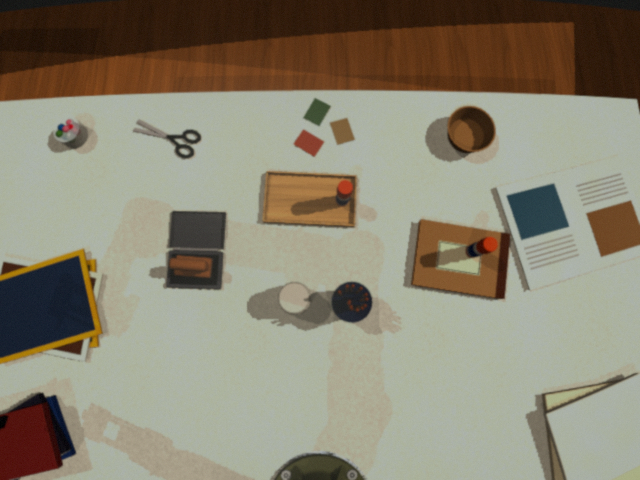

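The scene view has the book with its glue stick at left (192,195), the cup and jar mid-table, the stamp on its pad at right (469,266), and the tray in front. In the top view the label is at (459,258), the glue cap at (487,246), the tray at (309,199) and the stamp at (190,266). Next I'll measure their positions.

```bash
cat > m.py <<'E'
from h import *
cs={n:eyes.read_camera(n) for n in ['scene','top']}
def best(n,t):
    r=models.cut_out(cs[n],t); return r[0] if r else None
for t in ['glue','spare_center','brushcup_center','pastejar_center','stamp']:
    a=[best(n,t) for n in cs]
    rs=[ray(cs[n],x['centre']) for n,x in zip(cs,a) if x]
    print(t,[(round(x['p'],2),int(x['pixels'].sum()),np.round(x['centre']).tolist()) for x in a if x], np.round(tri(rs),4) if len(rs)==2 else '')
def rect(n,t,z):
    x=best(n,t)
    if not x: return print(n,t,None)
    k,_=cv2.findContours(x['pixels'].astype(np.uint8),cv2.RETR_EXTERNAL,cv2.CHAIN_APPROX_NONE)
    k=max(k,key=cv2.contourArea)[:,0]
    w=np.array([at_z(cs[n],p,z)[:2] for p in k],np.float32)
    r=cv2.minAreaRect(w*1000); print(n,t,round(x['p'],2),len(k),np.round(r[0],1),np.round(r[1],1),round(r[2],1))
for n in cs:
    rect(n,'label',.02);rect(n,'scrapbook',.02);rect(n,'tray',.016);rect(n,'pad_top',.013);rect(n,'stamp',.065)
E
python3 m.py
```

```text
glue [(0.92, 706, [191.0, 198.0]), (0.86, 416, [481.0, 249.0])] [ 0.5457 -0.3523  0.0729]
spare_center [(0.94, 828, [280.0, 265.0]), (0.88, 378, [343.0, 192.0])] [ 0.6728 -0.0576  0.0591]
brushcup_center [(0.68, 2103, [324.0, 200.0]), (0.94, 1258, [353.0, 301.0])] [ 0.437  -0.0735  0.0739]
pastejar_center [(0.58, 1360, [377.0, 225.0]), (0.63, 3432, [199.0, 242.0])] [0.5724 0.1662 0.1604]
stamp [(0.93, 1547, [468.0, 267.0]), (0.92, 719, [189.0, 262.0])] [0.5212 0.2735 0.048 ]
scene label 0.73 275 [ 537.8 -319.2] [237.1 173.8] 79.8
scene scrapbook 0.86 268 [ 538.3 -322.2] [235.  170.8] 80.9
scene tray 0.65 308 [677.4  18.3] [218.7 136.6] 86.4
scene pad_top 0.88 270 [563.3 275.2] [127.3 187. ] 88.0
scene stamp 0.93 142 [540.7 275. ] [123.2  81.4] 4.1
top label 0.89 310 [ 528.5 -321.4] [216.3 154.2] 80.6
top scrapbook 0.81 307 [ 528.2 -323.5] [215.6 153. ] 80.5
top tray 0.56 276 [669.5  17.6] [208.3 123.3] 86.6
top pad_top 0.92 351 [555.4 274.3] [130.7 178.6] 89.7
top stamp 0.92 103 [510.3 271.8] [88.2 41.3] 85.8
```

Call:
drive_tool:
  angular:
    - [0,0,0.14]
    - [0,0,0.14]
    - [0,0,0.14]
    - [0,0,0.14]
    - [0,0,0.14]
    - [0,0,0.14]
    - [0,0,0.14]
    - [0,0,0.14]
    - [0,0,0.14]
  delta_pos:
    - [0,0,0]
    - [0,0,0]
    - [0,0,0]
    - [0,0,0]
    - [0,0,0]
    - [0,0,0]
    - [0,0,0]
    - [0,0,0]
    - [0,0,0]
  gripper: [8.7,8.7,8.7,8.7,8.7,8.7,8.7,8.7,8.7]

```text
time_s: 3.2
tool_pos: [0.2301, 0.6079, 0.2366]
tool_rot: [180.0, -0.0, 86.7]
force: [-0.3, 0.5, 0.4]
grip_width: 0.0869
grasp_force: 0.0
```

Call:
drive_tool:
  angular:
    - [0,0,0]
    - [0,0,0]
    - [0,0,0]
    - [0,0,0]
    - [0,0,0]
    - [0,0,0]
    - [0,0,0]
    - [0,0,0]
    - [0,0,0]
    - [0,0,0]
    - [0,0,0]
    - [0,0,0]
    - [0,0,0]
    - [0,0,0]
    - [0,0,0]
    - [0,0,0]
    - [0,0,0]
  delta_pos:
    - [-2,1.8,-0.2]
    - [-2,1.8,-0.2]
    - [-2,1.8,-0.2]
    - [-2,1.8,-0.2]
    - [-2,1.8,-0.2]
    - [-2,1.8,-0.2]
    - [-2,1.8,-0.2]
    - [-2,1.8,-0.2]
    - [-2,1.8,-0.2]
    - [-2,1.8,-0.2]
    - [-2,1.8,-0.2]
    - [-2,1.8,-0.2]
    - [-2,1.8,-0.2]
    - [-2,1.8,-0.2]
    - [-2,1.8,-0.2]
    - [-2,1.8,-0.2]
    - [0,0,0]
  gripper: [8.7,8.7,8.7,8.7,8.7,8.7,8.7,8.7,8.7,8.7,8.7,8.7,8.7,8.7,8.7,8.7,8.7]

```text
time_s: 4.9
tool_pos: [0.5044, 0.2691, 0.2692]
tool_rot: [179.9, 0.1, 86.7]
force: [0.6, -1.1, -0.7]
grip_width: 0.0869
grasp_force: 0.0
```

```bash
cat > w.py <<'E'
from h import *
import sys
o=telemetry.get_obs(); print(np.round(o['tool_pos'],4),np.round(o['tool_rot'],2),o['time_s'],np.round(o['qpos'],0))
c=eyes.read_camera('wrist'); save(c,sys.argv[1]); print(np.round(c['origin'],3),np.round(c['orientation'],1))
np.savez('pics/'+sys.argv[1][:-4],**{k:np.array(c[k]) for k in ['pixels','mtx','D','origin','orientation']})
for a in sys.argv[2:]:
    t,z=a.split(':'); z=float(z)
    for x in models.cut_out(c,t)[:2]:
        k,_=cv2.findContours(x['pixels'].astype(np.uint8),cv2.RETR_EXTERNAL,cv2.CHAIN_APPROX_NONE)
        k=max(k,key=cv2.contourArea)[:,0]
        w=np.array([at_z(c,p,z)[:2] for p in k],np.float32)
        r=cv2.minAreaRect(w*1000); print(t,round(x['p'],2),np.round(x['centre']),'at',np.round(at_z(c,x['centre'],z),4),'rect',np.round(r[0],1),np.round(r[1],1),round(r[2],1))
E
python3 w.py w1.png stamp:0.079 pad_top:0.013 stamp_grip:0.079
```

```text
[0.5044 0.2691 0.2692] [1.7986e+02 8.0000e-02 8.6660e+01] 4.9 [-50.   8.  21.  93.  -3.  80. -32.]
[0.507 0.336 0.417] [165.7  -0.2  -3.3]
stamp 0.72 [331. 205.] at [0.516  0.2831 0.079 ] rect [512.4 278.3] [80.2 38.9] 85.0
stamp 0.62 [380. 196.] at [0.5613 0.2885 0.079 ] rect [546.3 286.4] [103.9 145.9] 88.2
pad_top 0.91 [380. 195.] at [0.5718 0.2803 0.013 ] rect [554. 277.] [123.9 174.6] 88.2
stamp_grip 0.82 [326. 203.] at [0.5115 0.2846 0.079 ] rect [512.  278.5] [78.7 38.9] 85.6
```

View pics/w1.png

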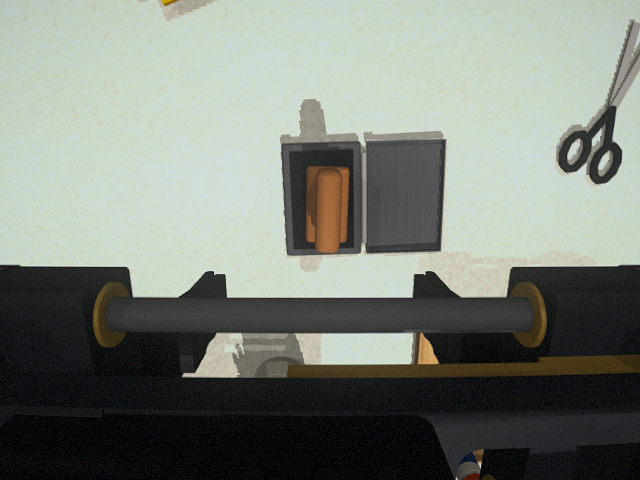

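The wrist view shows the stamp on its pad. The handle runs nearly vertically in the picture from (329,168) to (328,254), with the mount behind it at (306–350, 167–242). I'll project a stamp model to fit the pose.

```bash
cat > fit.py <<'E'
from h import *
from scipy.optimize import least_squares
c=dict(np.load('pics/w1.npz'))
im=cv2.cvtColor(c['pixels'],cv2.COLOR_RGB2HSV); p=c['pixels'].astype(int)
m=((p[:,:,0]-p[:,:,2])>35)&(p[:,:,0]>60); m[:,:285]=0;m[:,360:]=0;m[:130]=0;m[260:]=0
print(m.sum()); m=m.astype(np.uint8)
n,l,s,_=cv2.connectedComponentsWithStats(m); i=1+np.argmax(s[1:,4]); m=(l==i).astype(np.uint8); print(s[i])
def pts(q):
    x,y,a=q; P=[]
    for bx,by,zs in [(40,22,(0,22))]:
        P+=[(sx*bx,sy*by,z) for sx in(1,-1) for sy in(1,-1) for z in zs]
    for sx in(1,-1):
        for t in np.linspace(0,2*np.pi,16,endpoint=False):
            u=(12*np.sign(np.cos(t))*abs(np.cos(t))**.6,51+15*np.sign(np.sin(t))*abs(np.sin(t))**.6)
            P.append((sx*40,u[0],u[1]))
    P=np.array(P)/1000; ca,sa=np.cos(a),np.sin(a)
    return np.c_[x+ca*P[:,0]-sa*P[:,1],y+sa*P[:,0]+ca*P[:,1],P[:,2]+.013]
def sil(q,S=8):
    u=proj(c,pts(q)); M=np.zeros(((260-130)*S,(360-285)*S),np.uint8)
    v=((u-[285,130]+.5)*S)
    for g in (v[:8],v[8:]): cv2.fillConvexPoly(M,cv2.convexHull(g.astype(np.float32)).astype(np.int32),255)
    return cv2.resize(M,(75,130),interpolation=cv2.INTER_AREA)/255.
T=m[130:260,285:360]
f=lambda q:np.abs(sil([q[0]/1000,q[1]/1000,np.radians(q[2])])-T).sum()
from scipy.optimize import minimize
r=min((minimize(f,[514,276,a],method='Nelder-Mead',options=dict(initial_simplex=np.array([[514,276,a],[524,276,a],[514,286,a],[514,276,a+6]]))) for a in (84,90)),key=lambda r:r.fun)
print(r.x,r.fun)
E
python3 fit.py
```

```text
3378
[ 306  166   44   87 3378]
[512.75686417 275.79083503  85.66393136] 214.2941176470588
```

Call:
drive_tool:
  angular:
    - [0,0,0]
    - [0,0,0]
    - [0,0,0]
    - [0,0,0]
    - [0,0,0]
    - [0,0,0]
    - [0,0,0]
    - [0,0,0]
    - [0,0,0]
    - [0,0,0]
    - [0,0,0]
    - [0,0,0]
    - [0,0,0]
    - [0,0,0]
    - [0,0,0]
    - [0,0,0]
    - [0,0,0]
    - [0,0,0]
    - [0,0,0]
    - [0,0,0]
  delta_pos:
    - [-3.43,0.33,0]
    - [-3.43,0.33,0]
    - [-3.43,0.33,0]
    - [-3.43,0.33,0]
    - [-3.43,0.33,0]
    - [-3.43,0.33,0]
    - [-3.43,0.33,0]
    - [-3.43,0.33,0]
    - [-3.43,0.33,0]
    - [-3.43,0.33,0]
    - [-3.43,0.33,0]
    - [-3.43,0.33,0]
    - [-3.43,0.33,0]
    - [-3.43,0.33,0]
    - [-3.43,0.33,0]
    - [-3.43,0.33,0]
    - [-3.43,0.33,0]
    - [-3.43,0.33,0]
    - [-3.43,0.33,0]
    - [-3.43,0.33,0]
  gripper: [8.7,8.7,8.7,8.7,8.7,8.7,8.7,8.7,8.7,8.7,8.7,8.7,8.7,8.7,8.7,8.7,8.7,8.7,8.7,8.7]

```text
time_s: 7.1
tool_pos: [0.5338, -0.4142, 0.268]
tool_rot: [180.0, -0.1, 87.3]
force: [0.9, -0.2, 0.8]
grip_width: 0.0869
grasp_force: 0.0
```

Call:
drive_tool:
  angular:
    - [0,0,0.108]
    - [0,0,0]
    - [0,0,0]
  delta_pos:
    - [0,0,0]
    - [0,0,0]
    - [0,0,0]
  gripper: [8.7,8.7,8.7]

```text
time_s: 7.4
tool_pos: [0.5336, -0.413, 0.2681]
tool_rot: [-180.0, -0.1, 81.2]
force: [1.6, -0.4, 1.0]
grip_width: 0.0871
grasp_force: 0.0
```

```bash
python3 w.py w2.png scrapbook:0.02 label:0.02 glue:0.132
```

```text
[ 0.5336 -0.413   0.2681] [-1.7999e+02 -8.0000e-02  8.1170e+01] 7.4 [  1.  27.  50.  78. -20.  85.  41.]
[ 0.543 -0.348  0.416] [165.9   0.   -8.8]
scrapbook 0.98 [302. 111.] at [ 0.5313 -0.3088  0.02  ] rect [ 529.  -324.7] [209.9 151.3] 80.3
scrapbook 0.53 [322. 147.] at [ 0.5459 -0.3473  0.02  ] rect [ 544.6 -345.3] [39.7 42. ] 36.5
label 0.81 [297. 115.] at [ 0.5259 -0.312   0.02  ] rect [ 527.9 -324.8] [211.1 153. ] 80.5
glue 0.59 [323. 146.] at [ 0.5464 -0.3468  0.132 ] rect [ 544.2 -346.2] [29.8 30.5] 63.0
```

View pics/w2.png

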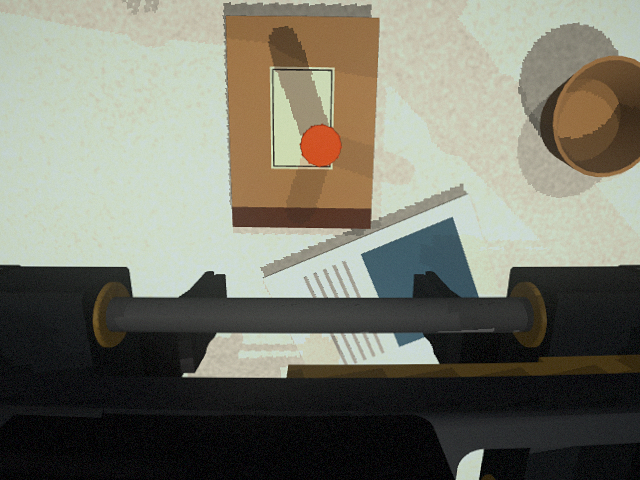

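The wrist view shows the whole book. The label spans (273,68)–(333,168) and the cap circle is at (321,146). The sizes come out right: the book at 210×151 mm, the cap at about 30 mm. I'm going to the glue stick.

Call:
drive_tool:
  angular:
    - [0,0,0]
    - [0,0,0]
    - [0,0,0]
    - [0,0,0]
    - [0,0,0]
    - [0,0,0]
    - [0,0,0]
    - [0,0,0]
    - [0,0,0]
    - [0,0,0]
    - [0,0,0]
    - [0,0,0]
    - [0,0,0]
    - [0,0,0]
  delta_pos:
    - [2.27,0,0]
    - [2.27,0,0]
    - [2.27,0,0]
    - [0,0,0]
    - [0,0,2.3]
    - [0,0,2.3]
    - [0,0,2.3]
    - [0,0,2.3]
    - [0,0,2.3]
    - [0,0,2.3]
    - [0,0,2]
    - [0,0,1.5]
    - [0,0,0.5]
    - [0,0,0]
  gripper: [8.7,8.7,8.7,8.7,8.7,8.7,8.7,8.7,8.7,8.7,8.7,8.7,8.7,8.7]

```text
time_s: 9.0
tool_pos: [0.5429, -0.3476, 0.0902]
tool_rot: [-180.0, -0.0, 80.9]
force: [-0.6, 0.3, -0.1]
grip_width: 0.0874
grasp_force: 0.0
```

```bash
python3 - <<'E'
from h import *
c=dict(np.load('pics/w2.npz'))
q=np.array([at_z(c,p,.02)[:2] for p in [(273,68),(332,68),(333,168),(272,167)]]);print(np.round(q,4),q.mean(0))
o=telemetry.get_obs();print(o['tool_pos'],o['tool_rot'],o['force'])
E
```

```text
[[ 0.5097 -0.2642]
 [ 0.5675 -0.2733]
 [ 0.5542 -0.3706]
 [ 0.4912 -0.3597]] [ 0.53065574 -0.31696127]
[ 0.5429275  -0.34761219  0.09022905] [-1.79960531e+02 -3.17643252e-03  8.08999603e+01] [-0.57989883  0.27904217 -0.13353729]
```

Call:
drive_tool:
  angular:
    - [0,0,0]
    - [0,0,0]
    - [0,0,0]
    - [0,0,0]
    - [0,0,0]
    - [0,0,0]
    - [0,0,0]
    - [0,0,0]
  delta_pos:
    - [0,0,0]
    - [0,0,0]
    - [0,0,0]
    - [0,0,0]
    - [0,0,0]
    - [0,0,0]
    - [0,0,0]
    - [0,0,0]
  gripper: [6.0,5.0,4.5,4.0,3.6,3.2,2.6,2.6]
  squeeze: 12

```text
time_s: 9.8
tool_pos: [0.5432, -0.3476, 0.0906]
tool_rot: [180.0, -0.0, 80.9]
force: [0.4, -0.4, -0.6]
grip_width: 0.0316
grasp_force: 0.6
```

Call:
drive_tool:
  angular:
    - [0,0,0]
    - [0,0,0]
    - [0,0,0]
    - [0,0,0]
  delta_pos:
    - [0,0,0]
    - [0,0,0]
    - [0,0,0]
    - [0,0,0]
  gripper: [1.5,1.5,1.5,1.5]

```text
time_s: 10.2
tool_pos: [0.5432, -0.3476, 0.0905]
tool_rot: [180.0, -0.0, 80.9]
force: [0.3, 0.1, 0.5]
grip_width: 0.0309
grasp_force: 12.0
```

Call:
drive_tool:
  angular:
    - [0,0,0]
    - [0,0,0]
    - [0,0,0]
    - [0,0,0]
    - [0,0,0]
    - [0,0,0]
    - [0,0,0]
    - [0,0,0]
    - [0,0,0]
    - [0,0,0]
  delta_pos:
    - [0,0,-0.5]
    - [0,0,-1]
    - [0,0,-1.5]
    - [0,0,-2]
    - [0,0,-2]
    - [0,0,-2]
    - [0,0,-2]
    - [0,0,-1.5]
    - [0,0,-1]
    - [0,0,-1]
  gripper: [1.5,1.5,1.5,1.5,1.5,1.5,1.5,1.5,1.5,1.5]

```text
time_s: 11.2
tool_pos: [0.5431, -0.3475, 0.2364]
tool_rot: [180.0, -0.0, 80.9]
force: [0.8, 0.3, -0.7]
grip_width: 0.0309
grasp_force: 12.0
```

Call:
drive_tool:
  angular:
    - [0,0,0]
    - [0,0,0]
    - [0,0,0]
    - [0,0,0]
    - [0,0,0]
    - [0,0,0]
    - [0,0,0]
    - [0,0,0]
    - [0,0,0]
    - [0,0,0]
    - [0,0,0]
    - [0,0,0]
    - [0,0,0]
    - [0,0,0]
    - [0,0,0]
    - [0,0,0]
    - [0,0,0]
    - [0,0,0]
    - [0,0,0]
    - [0,0,0]
  delta_pos:
    - [1.13,0.16,0]
    - [2.26,0.325,0]
    - [2.26,0.325,0]
    - [2.26,0.325,0]
    - [2.26,0.325,0]
    - [2.26,0.325,0]
    - [2.26,0.325,0]
    - [2.26,0.325,0]
    - [2.26,0.325,0]
    - [2.26,0.325,0]
    - [2.26,0.325,0]
    - [2.26,0.325,0]
    - [2.26,0.325,0]
    - [2.26,0.325,0]
    - [2.26,0.325,0]
    - [2.26,0.325,0]
    - [2.26,0.325,0]
    - [2.26,0.325,0]
    - [2.26,0.325,0]
    - [1.13,0.16,0]
  gripper: [1.5,1.5,1.5,1.5,1.5,1.5,1.5,1.5,1.5,1.5,1.5,1.5,1.5,1.5,1.5,1.5,1.5,1.5,1.5,1.5]

```text
time_s: 13.2
tool_pos: [0.6723, 0.0707, 0.2348]
tool_rot: [-179.9, -0.1, 81.1]
force: [-0.2, 0.6, -0.0]
grip_width: 0.0311
grasp_force: 12.0
```

```bash
python3 - <<'E'
from h import *
o=telemetry.get_obs();print(o['tool_pos'],o['tool_rot'],o['force'],o['grip_width'],o['grasp_force'])
c=eyes.read_camera('scene');save(c,'s1.png')
c=eyes.read_camera('top')
x=models.cut_out(c,'tray')[0]
k=max(cv2.findContours(x['pixels'].astype(np.uint8),0,1)[0],key=cv2.contourArea)[:,0]
r=cv2.minAreaRect(np.array([at_z(c,p,.016)[:2]*1000 for p in k],np.float32));print(r)
E
```

```text
[0.6723252  0.07070482 0.23479917] [-1.79943551e+02 -5.51335183e-02  8.10988371e+01] [-0.19989034  0.56026985 -0.00067462] 0.031102587113522904 11.99966533575207
((669.5873413085938, 5.279701232910156), (185.7031707763672, 126.60368347167969), 87.01826477050781)
```

View pics/s1.png

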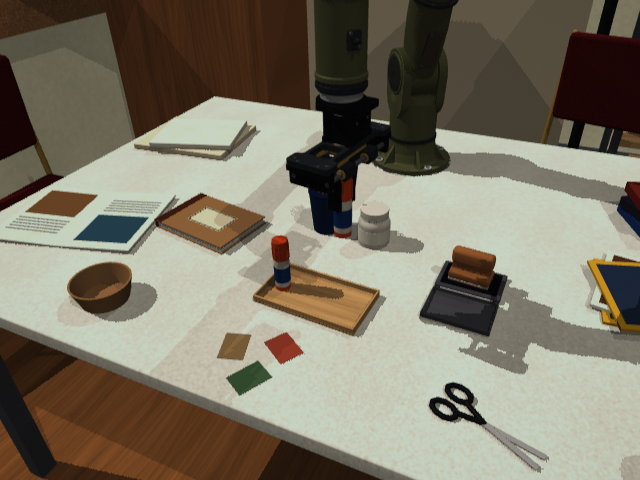

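The scene view shows the glue held upright, foot at about (343,235) above the tray, with the label now clear and everything else in place. Lowering it.

Call:
drive_tool:
  angular:
    - [0,0,0]
    - [0,0,0]
    - [0,0,0]
    - [0,0,0]
    - [0,0,0]
    - [0,0,0]
    - [0,0,0]
    - [0,0,0]
    - [0,0,0]
    - [0,0,0]
    - [0,0,0]
    - [0,0,0]
  delta_pos:
    - [0,0,1]
    - [0,0,2]
    - [0,0,2]
    - [0,0,2]
    - [0,0,2]
    - [0,0,2]
    - [0,0,2]
    - [0,0,1]
    - [0,0,0.8]
    - [0,0,0.5]
    - [0,0,0.3]
    - [0,0,0]
  gripper: [1.5,1.5,1.5,1.5,1.5,1.5,1.5,1.5,1.5,1.5,1.5,1.5]

```text
time_s: 14.55
tool_pos: [0.6722, 0.0666, 0.0798]
tool_rot: [180.0, -0.0, 80.9]
force: [-0.0, -0.4, -0.6]
grip_width: 0.0307
grasp_force: 12.0
```

Call:
drive_tool:
  angular:
    - [0,0,0]
    - [0,0,0]
    - [0,0,0]
    - [0,0,0]
  delta_pos:
    - [0,0,0.1]
    - [0,0,0.1]
    - [0,0,0.1]
    - [0,0,0]
  gripper: [1.5,1.5,1.5,1.5]

```text
time_s: 14.95
tool_pos: [0.672, 0.0667, 0.0766]
tool_rot: [180.0, -0.0, 80.9]
force: [0.7, 0.4, -1.1]
grip_width: 0.0307
grasp_force: 12.0
```

Call:
drive_tool:
  angular:
    - [0,0,0]
    - [0,0,0]
    - [0,0,0]
    - [0,0,0]
  delta_pos:
    - [0,0,0.1]
    - [0,0,0.1]
    - [0,0,0]
    - [0,0,0]
  gripper: [1.5,1.5,1.5,1.5]

```text
time_s: 15.35
tool_pos: [0.6721, 0.0666, 0.0746]
tool_rot: [180.0, 0.0, 80.9]
force: [0.5, -0.3, 0.2]
grip_width: 0.0311
grasp_force: 12.0
```

Call:
drive_tool:
  angular:
    - [0,0,0]
    - [0,0,0]
    - [0,0,0]
  delta_pos:
    - [0,0,0.05]
    - [0,0,0.05]
    - [0,0,0]
  gripper: [1.5,1.5,1.5]

```text
time_s: 15.65
tool_pos: [0.6722, 0.0666, 0.0745]
tool_rot: [180.0, -0.0, 80.9]
force: [-2.4, -0.1, 4.8]
grip_width: 0.0309
grasp_force: 12.0
```

Call:
drive_tool:
  angular:
    - [0,0,0]
    - [0,0,0]
    - [0,0,0]
    - [0,0,0]
    - [0,0,0]
    - [0,0,0]
    - [0,0,0]
    - [0,0,0]
    - [0,0,0]
    - [0,0,0]
  delta_pos:
    - [0,0,0]
    - [0,0,0]
    - [0,0,0]
    - [0,0,0]
    - [0,0,0]
    - [0,0,0]
    - [0,0,0]
    - [0,0,0]
    - [0,0,0]
    - [0,0,0]
  gripper: [3.2,3.6,4.5,5.5,6.5,7.5,8.7,8.7,8.7,8.7]

```text
time_s: 16.65
tool_pos: [0.6721, 0.0667, 0.0736]
tool_rot: [180.0, -0.0, 80.9]
force: [0.5, -0.1, 0.5]
grip_width: 0.0852
grasp_force: 0.0
```

Call:
drive_tool:
  angular:
    - [0,0,0]
    - [0,0,0]
    - [0,0,0]
    - [0,0,0]
    - [0,0,0]
    - [0,0,0]
    - [0,0,0]
    - [0,0,0]
    - [0,0,0]
    - [0,0,0]
    - [0,0,0]
  delta_pos:
    - [0,0,-0.5]
    - [0,0,-1]
    - [0,0,-1.5]
    - [0,0,-2]
    - [0,0,-2.5]
    - [0,0,-2.5]
    - [0,0,-2.5]
    - [0,0,-2.5]
    - [0,0,-1.5]
    - [0,0,0]
    - [0,0,0]
  gripper: [8.7,8.7,8.7,8.7,8.7,8.7,8.7,8.7,8.7,8.7,8.7]

```text
time_s: 17.75
tool_pos: [0.6719, 0.0666, 0.2384]
tool_rot: [-180.0, -0.0, 80.9]
force: [0.1, 0.2, -0.5]
grip_width: 0.0867
grasp_force: 0.0
```

Call:
drive_tool:
  angular:
    - [0,0,-0.083]
    - [0,0,0]
    - [0,0,0]
    - [0,0,0]
    - [0,0,0]
    - [0,0,0]
    - [0,0,0]
    - [0,0,0]
    - [0,0,0]
    - [0,0,0]
    - [0,0,0]
    - [0,0,0]
    - [0,0,0]
    - [0,0,0]
  delta_pos:
    - [0,0,0]
    - [0.98,-0.87,0]
    - [1.97,-1.74,0]
    - [1.97,-1.74,0]
    - [1.97,-1.74,0]
    - [1.97,-1.74,0]
    - [1.97,-1.74,0]
    - [1.97,-1.74,0]
    - [1.97,-1.74,0]
    - [1.97,-1.74,0]
    - [1.97,-1.74,0]
    - [0.98,-0.87,0]
    - [0,0,0]
    - [0,0,0]
  gripper: [8.7,8.7,8.7,8.7,8.7,8.7,8.7,8.7,8.7,8.7,8.7,8.7,8.7,8.7]

```text
time_s: 19.15
tool_pos: [0.5137, 0.2753, 0.2382]
tool_rot: [180.0, 0.1, 85.6]
force: [0.3, -0.5, 0.6]
grip_width: 0.087
grasp_force: 0.0
```

```bash
python3 - <<'E'
from h import *
o=telemetry.get_obs();print(o['tool_pos'],o['tool_rot'])
cs={n:eyes.read_camera(n) for n in ['scene','top']}
save(cs['scene'],'s2.png')
for n,c in cs.items():
    for x in models.cut_out(c,'glue'): print(n,round(x['p'],2),x['centre'],x['pixels'].sum())
    print(proj(c,[[.672,.0666,.06],[.673,-.058,.06]]))
E
```

```text
[0.51373174 0.27529618 0.23824316] [1.79989878e+02 6.05743599e-02 8.55916035e+01]
scene 0.88 [338.0, 279.1] 908
[[340.76657771 280.88308029]
 [280.26091814 265.07479562]]
top 0.59 [285.4, 189.3] 359
[[286.71705832 192.28013043]
 [343.7553019  191.60766032]]
```

View pics/s2.png

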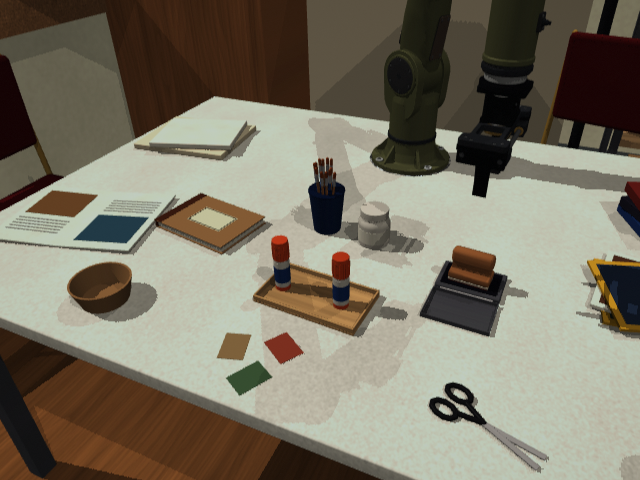

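The scene view shows both glue sticks upright in the tray (the moved one at x≈340, rows 253–307) and the fingers above the stamp. Descending on the handle.

Call:
drive_tool:
  angular:
    - [0,0,0]
    - [0,0,0]
    - [0,0,0]
    - [0,0,0]
    - [0,0,0]
    - [0,0,0]
    - [0,0,0]
    - [0,0,0]
    - [0,0,0]
    - [0,0,0]
    - [0,0,0]
    - [0,0,0]
  delta_pos:
    - [0.05,-0.09,1]
    - [0,0,2]
    - [0,0,2]
    - [0,0,2]
    - [0,0,2]
    - [0,0,2]
    - [0,0,2]
    - [0,0,2]
    - [0,0,1.3]
    - [0,0,1]
    - [0,0,0.5]
    - [0,0,0]
  gripper: [8.7,8.7,8.7,8.7,8.7,8.7,8.7,8.7,8.7,8.7,8.7,8.7]

```text
time_s: 20.55
tool_pos: [0.5126, 0.2766, 0.0602]
tool_rot: [-180.0, 0.0, 85.6]
force: [0.3, 0.0, 0.3]
grip_width: 0.0867
grasp_force: 0.0
```

Call:
drive_tool:
  angular:
    - [0,0,0]
    - [0,0,0]
    - [0,0,0]
    - [0,0,0]
    - [0,0,0]
    - [0,0,0]
    - [0,0,0]
    - [0,0,0]
    - [0,0,0]
    - [0,0,0]
    - [0,0,0]
  delta_pos:
    - [0,0,0]
    - [0,0,0]
    - [0,0,0]
    - [0,0,0]
    - [0,0,0]
    - [0,0,0]
    - [0,0,0]
    - [0,0,0]
    - [0,0,0]
    - [0,0,0]
    - [0,0,0]
  gripper: [6.0,5.0,4.0,3.4,3.0,2.7,2.5,2.0,1.0,1.0,1.0]
  squeeze: 30

```text
time_s: 21.65
tool_pos: [0.5127, 0.2768, 0.0606]
tool_rot: [180.0, -0.0, 85.6]
force: [0.5, 0.7, 0.1]
grip_width: 0.0236
grasp_force: 30.0
```

Call:
drive_tool:
  angular:
    - [0,0,0]
    - [0,0,0]
    - [0,0,0]
    - [0,0,0]
    - [0,0,0]
    - [0,0,0]
    - [0,0,0]
    - [0,0,0]
    - [0,0,0]
    - [0,0,0]
    - [0,0,0]
    - [0,0,0]
    - [0,0,0]
    - [0,0,0]
    - [0,0,0]
  delta_pos:
    - [0,0,-0.3]
    - [0,0,-0.6]
    - [0,0,-1]
    - [0,0,-1.5]
    - [0,0,-2]
    - [0,0,-2]
    - [0,0,-2]
    - [0,0,-2]
    - [0,0,-2]
    - [0,0,-2]
    - [0,0,-2]
    - [0,0,-1.5]
    - [0,0,-1.1]
    - [0,0,0]
    - [0,0,0]
  gripper: [1,1,1,1,1,1,1,1,1,1,1,1,1,1,1]

```text
time_s: 23.15
tool_pos: [0.5124, 0.2767, 0.2602]
tool_rot: [-180.0, 0.0, 85.6]
force: [-0.6, -0.2, -1.6]
grip_width: 0.024
grasp_force: 30.0
```

```bash
python3 w.py w3.png stamp:0.27 | head -5; python3 - <<'E'
from h import *
c=eyes.read_camera('scene');save(c,'s3.png')
E
```

```text
[0.5124 0.2767 0.2602] [-1.7998e+02  1.0000e-02  8.5650e+01] 23.15 [-63.  11.  36.  92.  -6.  79. -30.]
[0.517 0.343 0.408] [165.8   0.   -4.4]
stamp 0.84 [321. 259.] at [0.5143 0.3009 0.27  ] rect [514.2 303.5] [37.3 34.5] 85.6
```

View pics/w3.png

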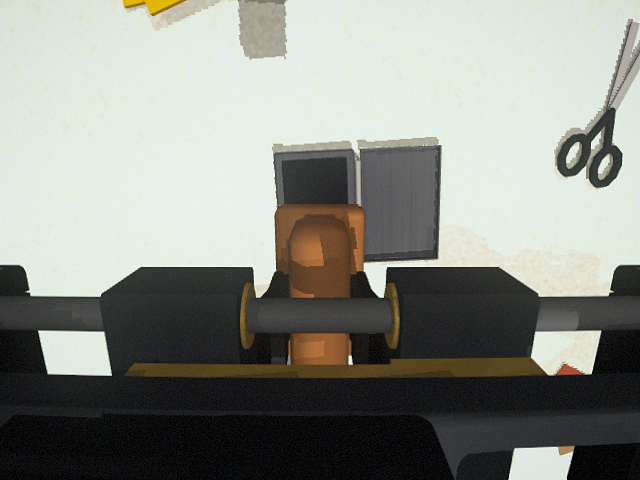

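The wrist view shows the stamp held squarely. The mount's far edge is at row 206, from (276,206) to (365,206), and the handle lies between the pads. I'll measure its offset in the hand.

```bash
python3 - <<'E'
from h import *
o=telemetry.get_obs(); c=dict(np.load('pics/w3.npz')); M=rot(o['tool_rot'])
for p in [(276,212),(365,212),(320.5,205.5),(280,206),(361,206)]:
    w=at_z(c,p,o['tool_pos'][2]-.0256); print(p,np.round(w,4),np.round(M.T@(w-o['tool_pos']),4))
L=np.array([.530,-.3168]); d=np.r_[L-o['tool_pos'][:2],0]; print(M.T@d)
E
```

```text
(276, 212) [0.4942 0.3145 0.2338] [ 0.0365 -0.0207  0.0256]
(365, 212) [0.5363 0.3113 0.2338] [0.0365 0.0216 0.0255]
(320.5, 205.5) [0.5155 0.316  0.2338] [0.0396 0.0004 0.0255]
(280, 206) [0.4964 0.3172 0.2338] [ 0.0394 -0.0187  0.0256]
(361, 206) [0.5346 0.3143 0.2338] [0.0394 0.0196 0.0255]
[-0.59026478  0.06286532  0.000685  ]
```

Call:
drive_tool:
  angular:
    - [0,0,0.0916]
    - [0,0,0]
    - [0,0,0]
    - [0,0,0]
    - [0,0,0]
    - [0,0,0]
    - [0,0,0]
    - [0,0,0]
    - [0,0,0]
    - [0,0,0]
    - [0,0,0]
    - [0,0,0]
    - [0,0,0]
    - [0,0,0]
    - [0,0,0]
    - [0,0,0]
  delta_pos:
    - [0,0,0]
    - [-1,0.2,0]
    - [-2.01,0.4,0]
    - [-2.01,0.4,0]
    - [-2.01,0.4,0]
    - [-2.01,0.4,0]
    - [-2.01,0.4,0]
    - [-2.01,0.4,0]
    - [-2.01,0.4,0]
    - [-2.01,0.4,0]
    - [-2.01,0.4,0]
    - [-2.01,0.4,0]
    - [-2.01,0.4,0]
    - [-2.01,0.4,0]
    - [-2.01,0.4,0]
    - [-2.01,0.4,0]
  gripper: [1,1,1,1,1,1,1,1,1,1,1,1,1,1,1,1]

```text
time_s: 24.9
tool_pos: [0.5209, -0.0221, 0.2606]
tool_rot: [180.0, -0.0, 80.4]
force: [-0.5, 0.1, -1.3]
grip_width: 0.0239
grasp_force: 30.0
```

Call:
drive_tool:
  angular:
    - [0,0,0]
    - [0,0,0]
    - [0,0,0]
    - [0,0,0]
    - [0,0,0]
    - [0,0,0]
    - [0,0,0]
    - [0,0,0]
    - [0,0,0]
    - [0,0,0]
    - [0,0,0]
    - [0,0,0]
    - [0,0,0]
    - [0,0,0]
    - [0,0,0]
    - [0,0,0]
    - [0,0,0]
  delta_pos:
    - [-2.01,0.4,0]
    - [-2.01,0.4,0]
    - [-2.01,0.4,0]
    - [-2.01,0.4,0]
    - [-2.01,0.4,0]
    - [-2.01,0.4,0]
    - [-2.01,0.4,0]
    - [-2.01,0.4,0]
    - [-2.01,0.4,0]
    - [-2.01,0.4,0]
    - [-2.01,0.4,0]
    - [-2.01,0.4,0]
    - [-2.01,0.4,0]
    - [-2.01,0.4,0]
    - [-1,0.2,0]
    - [0,0,0]
    - [0,0,0]
  gripper: [1,1,1,1,1,1,1,1,1,1,1,1,1,1,1,1,1]

```text
time_s: 26.6
tool_pos: [0.5297, -0.3167, 0.2604]
tool_rot: [-180.0, -0.1, 80.4]
force: [-0.7, 0.9, -0.6]
grip_width: 0.0236
grasp_force: 30.0
```

```bash
python3 - <<'E'
from h import *
o=telemetry.get_obs(); M=rot(o['tool_rot']); print(o['tool_pos'],o['tool_rot'],o['grasp_force'])
print(M.T@np.array([.530-o['tool_pos'][0],-.3168-o['tool_pos'][1],0]))
E
```

```text
[ 0.52973321 -0.31671995  0.26044695] [-1.79986781e+02 -5.34103637e-02  8.04082186e+01] 29.992840122431517
[-3.44797522e-05  2.76402180e-04 -9.59094345e-08]
```

Call:
drive_tool:
  angular:
    - [0,0,0]
    - [0,0,0]
    - [0,0,0]
    - [0,0,0]
    - [0,0,0]
    - [0,0,0]
    - [0,0,0]
    - [0,0,0]
    - [0,0,0]
    - [0,0,0]
    - [0,0,0]
    - [0,0,0]
    - [0,0,0]
  delta_pos:
    - [0,0,1]
    - [0,0,1.8]
    - [0,0,1.8]
    - [0,0,1.8]
    - [0,0,1.8]
    - [0,0,1.8]
    - [0,0,1.8]
    - [0,0,1.5]
    - [0,0,1.2]
    - [0,0,1]
    - [0,0,0.8]
    - [0,0,0]
    - [0,0,0]
  gripper: [1,1,1,1,1,1,1,1,1,1,1,1,1]

```text
time_s: 27.9
tool_pos: [0.53, -0.3175, 0.0978]
tool_rot: [180.0, 0.0, 80.4]
force: [0.4, 0.2, -0.9]
grip_width: 0.0234
grasp_force: 30.0
```

```bash
python3 w.py w4.png; python3 - <<'E'
from h import *
c=eyes.read_camera('scene');save(c,'s4.png'); im=c['pixels'][150:270,130:290,::-1]
w=dict(np.load('pics/w4.npz'))['pixels'][:,:,::-1]
cv2.imwrite('pics/mix4.png',np.vstack([cv2.resize(im,(400,300),interpolation=2),cv2.resize(w,(400,300),interpolation=3)]))
E
```

```text
[ 0.53   -0.3175  0.0978] [1.7997e+02 1.0000e-02 8.0390e+01] 27.9 [-13.  28.  53.  99. -25.  66.  38.]
[ 0.541 -0.252  0.246] [165.8  -0.   -9.6]
```

View pics/mix4.png

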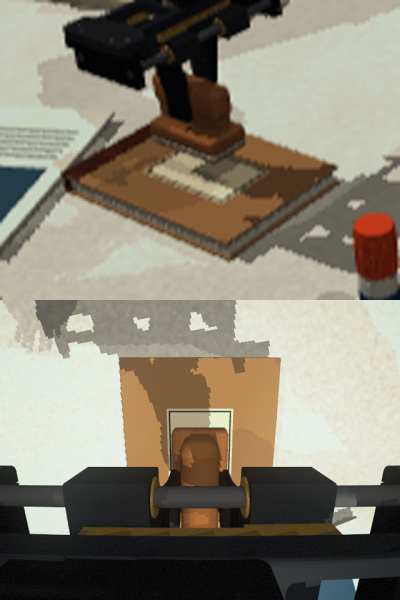

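The mixed view shows the stamp level over the label, with about 30 mm of clearance. In the wrist picture the label's far border runs from (267,174) to (373,174). I'll check the centring from that border.

```bash
python3 - <<'E'
from h import *
c=dict(np.load('pics/w4.npz')); o=telemetry.get_obs(); M=rot(o['tool_rot'])
g=c['pixels'].astype(int).sum(2)
print('row 185',[(x,int(g[185,x])) for x in list(range(258,278))+list(range(364,382))])
print('col 300',[(y,int(g[y,300])) for y in range(166,182)],'col 345',[(y,int(g[y,345])) for y in range(166,182)])
for p in [(267,173),(373,173),(267,190),(373,190)]:
    print(p,np.round(M.T@(at_z(c,p,.02)-o['tool_pos']),4))
E
```

```text
row 185 [(258, 281), (259, 261), (260, 276), (261, 273), (262, 267), (263, 274), (264, 272), (265, 278), (266, 329), (267, 498), (268, 488), (269, 489), (270, 87), (271, 140), (272, 314), (273, 495), (274, 488), (275, 470), (276, 469), (277, 480), (364, 673), (365, 689), (366, 656), (367, 356), (368, 136), (369, 415), (370, 702), (371, 684), (372, 654), (373, 454), (374, 410), (375, 411), (376, 413), (377, 411), (378, 406), (379, 418), (380, 416), (381, 421)]
col 300 [(166, 287), (167, 265), (168, 264), (169, 268), (170, 274), (171, 268), (172, 277), (173, 314), (174, 461), (175, 486), (176, 500), (177, 236), (178, 93), (179, 267), (180, 467), (181, 483)] col 345 [(166, 413), (167, 408), (168, 412), (169, 408), (170, 416), (171, 412), (172, 399), (173, 455), (174, 670), (175, 691), (176, 708), (177, 349), (178, 131), (179, 391), (180, 670), (181, 686)]
(267, 173) [ 0.0512 -0.0321  0.0782]
(373, 173) [0.0512 0.0315 0.0783]
(267, 190) [ 0.041  -0.0324  0.0782]
(373, 190) [0.041  0.0318 0.0783]
```

Call:
drive_tool:
  angular:
    - [0,0,0]
    - [0,0,0]
    - [0,0,0]
    - [0,0,0]
    - [0,0,0]
    - [0,0,0]
    - [0,0,0]
    - [0,0,0]
    - [0,0,0]
    - [0,0,0]
    - [0,0,0]
  delta_pos:
    - [0.1,0,0.2]
    - [0,0,0.4]
    - [0,0,0.4]
    - [0,0,0.4]
    - [0,0,0.2]
    - [0,0,0.2]
    - [0,0,0]
    - [0,0,0]
    - [0,0,0]
    - [0,0,0]
    - [0,0,0]
  gripper: [1,1,1,1,1,1,1,1,1,1,1]

```text
time_s: 29.1
tool_pos: [0.5301, -0.3163, 0.0797]
tool_rot: [180.0, -0.0, 80.4]
force: [0.6, -0.5, -0.7]
grip_width: 0.0238
grasp_force: 30.0
```

```bash
python3 w.py w5.png; python3 - <<'E'
from h import *
o=telemetry.get_obs();print(o['tool_pos'],o['force'],o['grasp_force'],np.abs(o['joint_velocities']).max())
c=eyes.read_camera('scene'); im=c['pixels'][150:330,140:400,::-1]
w=dict(np.load('pics/w5.npz'))['pixels'][140:300,200:440,::-1]
cv2.imwrite('pics/mix5.png',np.vstack([cv2.resize(im,(400,277),interpolation=2),cv2.resize(w,(400,267),interpolation=2)]))
E
```

```text
[ 0.5301 -0.3163  0.0797] [179.98  -0.    80.4 ] 29.1 [-13.  30.  53. 100. -26.  64.  39.]
[ 0.541 -0.251  0.228] [165.8  -0.   -9.6]
[ 0.53005135 -0.31623425  0.07966164] [ 0.31946236  0.3660304  -0.85339069] 29.99271970242262 0.11882229946500124
```

View pics/mix5.png

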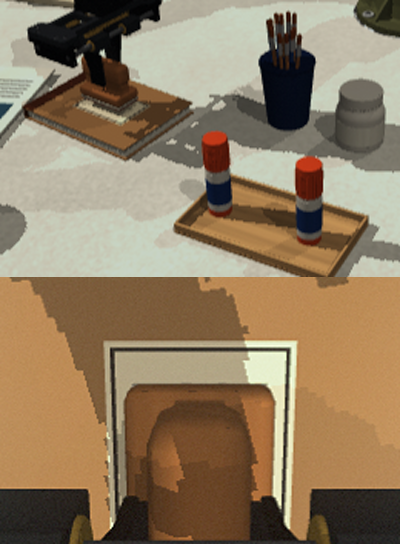

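The final view shows the stamp square inside the label border, about 12 mm above the cover. The border sits evenly to its left and right (110–290 around 125–275 in the crop). Both glue sticks, the cup and the jar are standing. I'm handing in.

```bash
python3 -c "
from cell import env
print(env.sign_off())"
```

```text
the job is handed in; nothing more can be done
None
```

I handed the job in; the hand-in returned no verdict. At that point the glue stick stood upright and released in the tray, and the stamp was held level about 12 mm above the label, within about 1–2 mm of centre and square by my measurements.

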